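Set the bench caliper to a hand-blown tumbler and lock it

TASK

Take the size of the tumbler that stands between the jaws of the bench caliper: slide the moving jaw in until it has brought the tumbler up against the fixed jaw and holds it lightly nipped between the two, without squeezing hard or racking the jaw askew on its beam. Then turn the clamp wing clockwise to its stop so that the caliper stays locked at that size on the glass, and let go. The tumbler stays standing where it is nipped; leave the other tumblers, the firebrick and the jacks alone.

Things in the scene. Friction and masses are not known exactly. Their poses are not given: they have to be found in the camera images.
- caliper: Bench caliper screwed to the bench: aluminium beam 440 mm long, 14 wide, 32 high, centre 58 mm above the bench, black scale marks on top, on two grey cast feet 205 mm either side of its middle. Origin on the bench under the beam's middle; y along the beam towards the fixed jaw, z up; the two steel jaws reach out to -x. It does not move.
- fixed_jaw: Fixed steel jaw at the +y end: plate 14 mm thick, 36 to 80 mm above the bench, reaching 135 mm out to the caliper's -x from the beam's centre line, with a boss 34 x 50 x 50 mm on the beam. Origin on the beam's centre line in the plane of its measuring face, which looks to -y; axes as the caliper's.
- fixed_face (a point): Point on the measuring face of the fixed jaw, 75 mm out from the beam's centre line, 58 mm above the bench; axes as the caliper's.
- jaw: Moving steel jaw: sleeve round the beam (34 mm across it, 80 along it, top 83 mm above the bench) with a jaw plate like the fixed one at its +y end. Origin on the beam's centre line in the plane of its measuring face, which looks to +y; axes as the caliper's when square (y axes parallel). Slides along the beam with about 2.5 N of drag.
- jaw_face (a point): Point on the moving jaw's measuring face, 75 mm out from the beam's centre line, 58 mm above the bench; axes as the jaw's. The jaw has a little springy play: a load on its plate racks it (turns it about the vertical), 15 N m per rad, so a glass nipped here while the jaw is pushed at the sleeve or wing racks it about 0.005 rad, and gives about 0.4 mm, per newton.
- jaw_slide (a joint): Travel of the moving jaw along the beam in m: 0 is wide open (170 mm between the faces) and it grows as the jaw closes towards +y, so the opening is 0.170 m less this value. End stop at 0.166.
- clamp (a joint): Angle of the clamp wing in rad: 0 is free (wing across the beam), it grows clockwise seen from above, and the stop is at 1.3 (wing almost along the beam). It turns against about 0.1 N m; beyond about 0.8 its cam presses a brake shoe on the beam and the sleeve no longer slides; it stays where it is left.
- clamp_grip (a point): Centre of the dark steel clamp wing on top of the moving jaw's sleeve, on its turning axis, over the beam, 108 mm above the bench and 42 mm behind (-y of) the jaw face. The wing is a bar 46 mm long, 10 thick, 26 high (95 to 121 mm above the bench) on a round hub 24 mm across; this point's x axis runs along the bar. The jaw may be pushed along by it.
- throat (a point): Point between the jaws, 75 mm out from the beam and 55 mm from the fixed jaw's face, 58 mm above the bench. The tumbler to be taken is the one standing near it, 8 to 23 mm clear of the fixed jaw; pushed along the bench it resists with 0.7 to 2 N.
- tumbler_a: One of three straight-sided amber tumblers of a hand-blown set, 92 to 98 mm tall, 65 to 85 mm across (the exact size is not known; it is what the caliper is to find), 0.14 to 0.29 kg. Origin at the centre of its underside, z up. One of the three stands between the caliper's jaws, the others apart on the bench.
- tumbler_b: One of three straight-sided amber tumblers of a hand-blown set, 92 to 98 mm tall, 65 to 85 mm across (the exact size is not known; it is what the caliper is to find), 0.14 to 0.29 kg. Origin at the centre of its underside, z up. One of the three stands between the caliper's jaws, the others apart on the bench.
- tumbler_c: One of three straight-sided amber tumblers of a hand-blown set, 92 to 98 mm tall, 65 to 85 mm across (the exact size is not known; it is what the caliper is to find), 0.14 to 0.29 kg. Origin at the centre of its underside, z up. One of the three stands between the caliper's jaws, the others apart on the bench.
- firebrick: Bystander: a loose buff firebrick 114 x 230 x 64 mm, origin at the centre of its underside.
- jacks: Bystander: glassworker's steel jacks (sprung tongs) about 300 mm long and 14 mm high lying on the bench, origin near the middle, x along the blades.
Not all that is in view belongs to the job. Leave any red or yellow look-alike of the tumbler_b alone.

How it is judged:
On the way:
1. the tumbler is nipped between both jaws (each presses it with more than 0.5 N), the jaw square to within 0.05 rad and the clamp not yet closed (under 0.7 rad) ((contact force between each of jaw, fixed_jaw and tumbler_a above 0.5 N or contact force between each of jaw, fixed_jaw and tumbler_b above 0.5 N or contact force between each of jaw, fixed_jaw and tumbler_c above 0.5 N) and angle between the y axis of jaw and the y axis of caliper, either way round below 0.05 rad and value of joint clamp below 0.7 rad), for 0.2 s.
At the end, for the whole second after the job is handed in: The tumbler stands upright (0.05 rad) and at rest, still nipped by the locked caliper: both jaws press on it with more than 0.2 N, its axis within 35 mm of the middle of the jaw faces; the moving jaw is square to the beam within 0.04 rad and at rest; the clamp wing is turned past 1.0 rad (((contact force between each of jaw, fixed_jaw and tumbler_a above 0.2 N and x of tumbler_a in the frame of fixed_face between -0.035 and 0.035 m and angle between tumbler_a's own z axis and vertical below 0.05 rad and linear speed of tumbler_a below 0.01 m/s) or (contact force between each of jaw, fixed_jaw and tumbler_b above 0.2 N and x of tumbler_b in the frame of fixed_face between -0.035 and 0.035 m and angle between tumbler_b's own z axis and vertical below 0.05 rad and linear speed of tumbler_b below 0.01 m/s) or (contact force between each of jaw, fixed_jaw and tumbler_c above 0.2 N and x of tumbler_c in the frame of fixed_face between -0.035 and 0.035 m and angle between tumbler_c's own z axis and vertical below 0.05 rad and linear speed of tumbler_c below 0.01 m/s)) and angle between the y axis of jaw and the y axis of caliper, either way round below 0.04 rad and value of joint clamp above 1 rad and velocity of joint jaw_slide between -0.003 and 0.003 m/s); the robot touches nothing.
It fails at once if the moving jaw is racked more than 0.06 rad (3.4 degrees) on the beam (angle between the y axis of jaw and the y axis of caliper, either way round above 0.06 rad).
It fails at once if the jaw presses a tumbler harder than 15 N (contact force between jaw and tumbler_a above 15 N or contact force between jaw and tumbler_b above 15 N or contact force between jaw and tumbler_c above 15 N).
It fails at once if a tumbler is tipped more than 0.3 rad (angle between any of tumbler_a, tumbler_b, tumbler_c's own z axis and vertical above 0.3 rad).
It fails at once if a tumbler standing apart from the caliper, the firebrick or the jacks is moved more than 20 mm, or the tumbler is taken out of the caliper ((distance of tumbler_a from where it was at the start of the episode above 0.02 m and horizontal distance between tumbler_a and throat above 0.1 m) or (distance of tumbler_b from where it was at the start of the episode above 0.02 m and horizontal distance between tumbler_b and throat above 0.1 m) or (distance of tumbler_c from where it was at the start of the episode above 0.02 m and horizontal distance between tumbler_c and throat above 0.1 m) or distance of any of firebrick, jacks from where it was at the start of the episode above 0.02 m).
It also fails if it takes over 51 s, if anything falls off the work surface, if the arm or the gripper's body presses on something with over 40 N, if the wrist force passes 120 N, or if a joint passes its speed limit or range.

ROBOT

A 6-joint arm with a two-finger parallel gripper is mounted at the origin on the work surface. World frame = base frame: x ahead of the robot, y to its left, z up, the work surface at z = 0. Lengths are in m, angles in rad, forces in N, time in s.
With the tool pointing down it reaches from about 0.35 to 0.8 m from the base axis. Payload 7.3 kg.
Tool frame: the origin (TCP) lies at the very end of the fingers, on their centre line; the grasp point (between the pads) lies 19 mm behind it (manip.hold_point_z is the distance from the TCP to the grasp point, in m); z points along the fingers, y is the direction in which the jaws open and shut (so a half turn about z gives the same grasp; the last joint's range is limited). The gripper opens to 85 mm and grips with 20 to 120 N. Pads are 22 mm wide; open, the fingers measure 114 mm over their backs; the gripper's body (76 mm by 85 mm) begins 54 mm behind the grasp point. The pads swing forward as they close: fully open they stand 13 mm farther back than shut.
Start: joints at [-1.492, 0.342, 1.524, -0, 1.275, -0.146], TCP at [0.117, -0.512, 0.231] pointing down, gripper open.
Joint ranges: [-2.53, 2.53], [-0.77, 2.02], [0.04, 2.7], [-1, 4.14], [0.28, 2.66], [-3.11, 3.11]. Speed limits (rad/s): [2.57, 2.57, 3.14, 3.14, 3.14, 3.14].

INTERFACE

Orientations are given as a unit quaternion [x, y, z, w].
In Python, from station import manip, get_image, order gives the robot as it stands.
- The arm moves only by the tool servo_tool, never from a script. Its argument "deltas" is a list of rows, each a list of 7 numbers: the shift along the tool's x, y, z in cm, then the turn, a rotation vector about the tool's x, y, z in degrees, then the closure, from -1 (fully open) to 1 (shut). A call has exactly 8 rows; each row is the pose to reach, as a shift and turn from the pose measured when the call began, along the tool's axes at that moment; what a row does not reach only later rows make up. A row lasts 1/12 s, in which the tool goes at most 41.7 mm and 7.16 degrees, less where a joint would pass 70% of its speed; a pose out of reach is approached as far as the arm can. A call with a gripper value outside its range is refused whole. The fingers move at their own pace and stop on an object; "squeeze" is the grip in N (left out, the last holds). Time passes only in rows, so rows that repeat a pose let the fingers close, or fill a call up. It gives the time, the measured TCP pose, the force and the opening at its end, in the units of the state.
- manip.get_obs(): the state, without advancing time (a new reading comes with each control period).
- get_image(name): name is "scene" or "top" or "wrist"; returns a dict with "frame" (420x560x3 uint8, red, green, blue), "camera_matrix" (3x3 intrinsics, pixels), "R" (3x3) and "t" (3): a world point X has camera coordinates R X + t. Camera axes: x right, y down, z forward; pixel columns grow to the right and rows downward; lengths in m; the calibration is good to about 2 mm. A picture is of the moment at which its call begins. There is no depth.
- order.close_job(): hands the job in, once; it reports no verdict.
The state is a dict: "clock": time; "q": joint angles; "qd": joint speeds; "tau": joint torques, N m; "position": TCP position; "orientation": TCP orientation; "wrist_force": force on the tool from outside, world axes, zero at the start; "ft_torque": the same for the moment, N m; "finger_gap": finger opening in m.
Only numpy, scipy, OpenCV 4.12 (cv2) and the standard library are available. Lean on these libraries where they do the work, as an engineer would, in place of code of your own. Each camera call takes 0.05 s, during which the arm holds its last target. There are 200 camera calls.

## Working session

There is one attempt and no reset: what is moved stays moved. The work goes in short steps, Python scripts to look and compute and a tool call to move; the robot and the scene stay as the last step left them, time stands still between calls to the robot, and variables do not carry over. Pictures are saved under pics/ and viewed, about 8 in all and at most 12, crops included, and the job is handed in when it is done.

Besides the shell and the picture viewer there is one more tool, called after "Call:" by a JSON object that holds its "fn" and its "kwargs". servo_tool: Moves the arm, as the interface text tells. Its arguments: {"type":"object","properties":{"deltas":{"type":"array","items":{"type":"array","items":{"type":"number"}}},"squeeze":{"type":"number"}},"required":["deltas"]}

```bash
mkdir -p pics; ls; python3 - <<'E'
from station import manip,get_image,order
import cv2,numpy as np
for n in("scene","top"):
    g=get_image(n); cv2.imwrite(f"pics/{n}0.png",g["frame"][:,:,::-1]); print(n,g["camera_matrix"],g["R"],g["t"])
    np.savez(f"{n}0.npz",**g)
o=manip.get_obs();print(o)
E
```

```text
pics
scene [[379.0412352    0.         277.04592021]
 [  0.         379.0412352  207.46191318]
 [  0.           0.           1.        ]] [[ 0.57475198  0.8181503  -0.01703669]
 [ 0.57727099 -0.42011415 -0.70018734]
 [-0.58001584  0.39259927 -0.71375587]] [-0.24036217 -0.2390934   1.46574674]
top [[396.09553844   0.         278.87304465]
 [  0.         396.09553844 212.70125915]
 [  0.           0.           1.        ]] [[ 0.02378034 -0.99971185 -0.0032724 ]
 [-0.99308653 -0.02324611 -0.11505983]
 [ 0.1149506   0.00598594 -0.99335317]] [-0.03179958  0.47363165  1.35708642]
{'clock': 0.1, 'q': array([-1.49202663e+00,  3.42639027e-01,  1.52491629e+00, -9.24275145e-06,
        1.27539585e+00, -1.45998995e-01]), 'qd': array([ 0.00120106,  0.00032495, -0.00169436, -0.0006771 , -0.00081102,
       -0.00107451]), 'tau': array([ 2.38232329e-03, -4.34447086e+01, -2.46489429e+01, -9.92125797e-05,
        4.68464350e-03, -1.07133954e-05]), 'position': array([ 0.11700379, -0.51143284,  0.23070455]), 'orientation': array([ 9.93691143e-01,  1.12149235e-01,  1.84108435e-05, -6.79020303e-04]), 'wrist_force': array([-0.64708972,  0.01785295, -0.35893697]), 'ft_torque': array([-0.02826565,  0.01425095, -0.01688431]), 'finger_gap': 0.08574944333801061}
```

View pics/scene0.png

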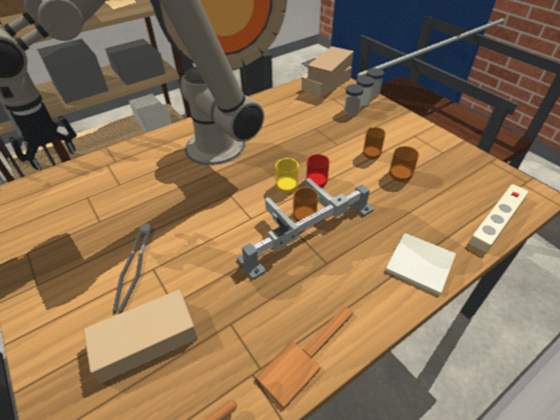

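View pics/top0.png

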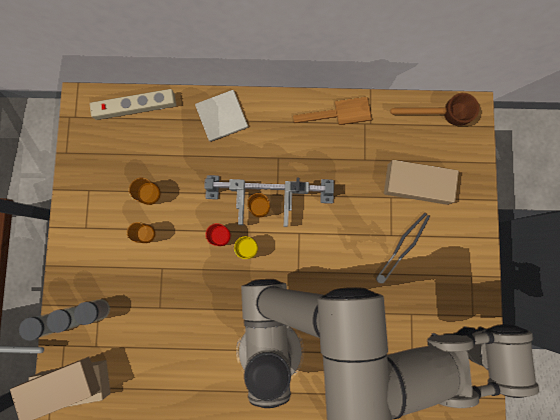

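Scene: the amber tumbler between the jaws is at scene (305,205) and top (260,205). The moving jaw is at top (289,190) and the fixed jaw at top (239,190). Possible confusions are the ambers standing apart at top (148,191) and (142,233), the red one at (218,235) and the yellow one at (246,247). I choose the amber one between the jaws and check it in a close crop.

```bash
cat > h.py <<'E'
import numpy as np,cv2
def ray(g,u,v):
    K,R,t=g["camera_matrix"],g["R"],g["t"]; d=R.T@np.linalg.inv(K)@np.array([u,v,1.]); return -R.T@t,d
def at(g,u,v,z):
    c,d=ray(g,u,v); return c+d*(z-c[2])/d[2]
def proj(g,X):
    p=g["camera_matrix"]@(g["R"]@np.asarray(X,float)+g["t"]); return p[:2]/p[2]
def tri(gs,uvs):
    A=np.zeros((3,3));b=np.zeros(3)
    for g,(u,v) in zip(gs,uvs):
        c,d=ray(g,u,v); d=d/np.linalg.norm(d);P=np.eye(3)-np.outer(d,d);A+=P;b+=P@c
    return np.linalg.solve(A,b)
E
python3 - <<'E'
import cv2,numpy as np
from h import *
a=np.load("top0.npz");b=np.load("scene0.npz")
c=a["frame"][165:255,195:345,::-1]; c=cv2.resize(c,None,fx=5,fy=5,interpolation=cv2.INTER_CUBIC); cv2.imwrite("pics/tc.png",c)
c=b["frame"][150:285,230:390,::-1]; c=cv2.resize(c,None,fx=4.4,fy=4.4,interpolation=cv2.INTER_CUBIC); cv2.imwrite("pics/sc.png",c)
E
```

```text
(no output)
```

View pics/tc.png

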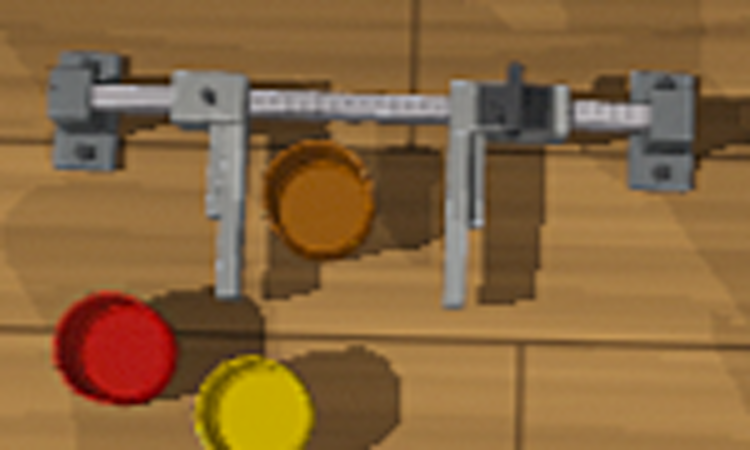

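View pics/sc.png

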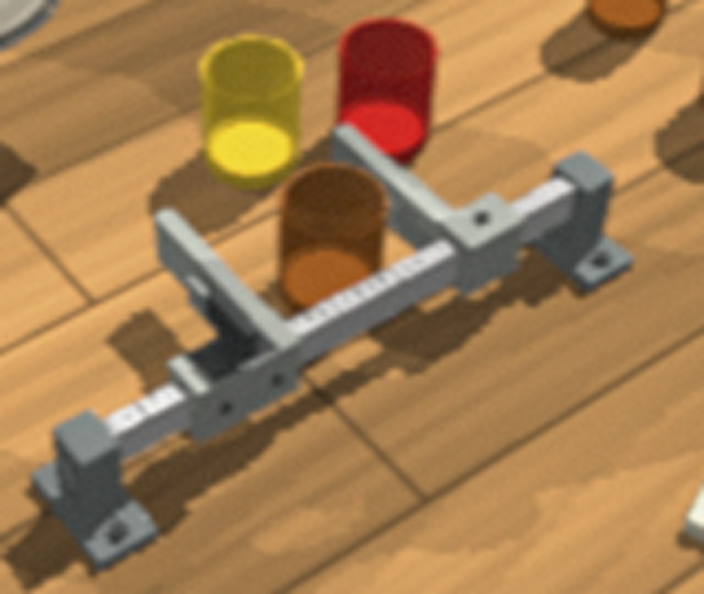

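The crops confirm an open amber tumbler at tc (320,200), between the fixed jaw face at tc x≈245 and the moving jaw face at tc x≈447. The wing is at tc (515,100).

```bash
python3 - <<'E'
from h import *
a=np.load("top0.npz");b=np.load("scene0.npz")
T=lambda u,v:((u+.5)/5+195-.5,(v+.5)/5+165-.5); S=lambda u,v:((u+.5)/4.4+230-.5,(v+.5)/4.4+150-.5)
pr=lambda n,x:print(n,np.round(x,4))
for n,p,z in [("fix face root",(246,125),.08),("fix face tip",(240,297),.08),("mov face root",(450,90),.08),("mov tip",(443,305),.08),("wing far",(515,63),.121),("wing near",(515,137),.121),("wing c",(513,100),.121),("beamL",(95,97),.074),("beamR",(635,113),.074),("footL",(88,115),.0),("rim L",(265,195),.095),("rim R",(375,198),.095),("rim",(320,142),.095),("rimb",(320,258),.095)]:
    pr(n,at(a,*T(*p),z))
pr("tri movtip",tri([a,b],[T(443,305),S(180,212)]))
pr("tri fixtip",tri([a,b],[T(240,297),S(352,126)]))
pr("tri footR top right-far corner",tri([a,b],[T(692,75),S(118,452)]))
E
```

```text
fix face root [0.5441 0.0996 0.08  ]
fix face tip [0.4272 0.0997 0.08  ]
mov face root [ 0.5713 -0.0379  0.08  ]
mov tip [ 0.425  -0.0365  0.08  ]
wing far [ 0.5824 -0.08    0.121 ]
wing near [ 0.5331 -0.0809  0.121 ]
wing c [ 0.5577 -0.0791  0.121 ]
beamL [0.562  0.2038 0.074 ]
beamR [ 0.5595 -0.1641  0.074 ]
footL [0.5626 0.2212 0.    ]
rim L [0.4945 0.0839 0.095 ]
rim R [0.4942 0.0105 0.095 ]
rim [0.5311 0.0483 0.095 ]
rimb [0.4531 0.046  0.095 ]
tri movtip [ 0.4274 -0.0335  0.0726]
tri fixtip [0.4322 0.107  0.0812]
tri footR top right-far corner [ 0.5874 -0.1929  0.0912]
```

Measurements agree with the text: opening about 137 mm, the wing 42 mm behind the jaw face at about (0.558,-0.080), and the beam along world y at x≈0.56. The tumbler centre is at y≈0.047, about 73 mm across. I move over the wing.

Call:
{"fn": "servo_tool", "kwargs": {"deltas": [[3.4,-2.1,0,0,0,1.6,-1],[6.8,-4.2,0,0,0,3.2,-1],[10.2,-6.3,0,0,0,4.8,-1],[13.6,-8.4,0,0,0,6.4,-1],[17,-10.5,0,0,0,8,-1],[20.4,-12.6,0,0,0,9.6,-1],[23.8,-14.7,0,0,0,11.2,-1],[27.2,-16.8,0,0,0,12.8,-1]], "squeeze": 20}}

```text
clock: 0.77
position: [0.3456, -0.2853, 0.2309]
orientation: [1.0, -0.0, -0.0, -0.001]
wrist_force: [0.1, -0.3, 0.3]
finger_gap: 0.0855
```

```bash
cat > d.py <<'E'
import sys
from station import manip
import numpy as np
from scipy.spatial.transform import Rotation as Ro
def delta(x,y,z,yaw=0.):
    o=manip.get_obs(); R=Ro.from_quat(o["orientation"])
    Rt=Ro.from_euler("z",yaw,degrees=True)*Ro.from_quat([1,0,0,0])
    d=R.inv().apply(np.array([x,y,z])-o["position"])*100; r=(R.inv()*Rt).as_rotvec(degrees=True)
    print("t",o["clock"],"pos",o["position"].round(4),"F",o["wrist_force"].round(2),"T",o["ft_torque"].round(3),"gap",round(o["finger_gap"],4)); print("delta",d.round(2),r.round(2))
if __name__=="__main__": delta(*map(float,sys.argv[1:]))
E
python3 d.py 0.535 -0.0795 0.23 0
```

```text
t 0.7667 pos [ 0.3456 -0.2853  0.2309] F [ 0.11 -0.29  0.25] T [-0.057  0.01   0.075] gap 0.0855
delta [ 18.93 -20.58   0.11] [-0.09  0.02 -0.01]
```

Call:
{"fn": "servo_tool", "kwargs": {"deltas": [[2.5,-2.7,0,0,0,0,-1],[5,-5.4,0,0,0,0,-1],[7.5,-8.1,0,0,0,0,-1],[10,-10.8,0,0,0,0,-1],[12.5,-13.5,0,0,0,0,-1],[15,-16.2,0,0,0,0,-1],[17.5,-19,0,0,0,0,-1],[18.9,-20.6,0,0,0,0,-1]]}}

```text
clock: 1.43
position: [0.5364, -0.0763, 0.2307]
orientation: [1.0, 0.001, -0.0, -0.001]
wrist_force: [-1.0, 0.0, -0.1]
finger_gap: 0.0856
```

```bash
python3 d.py 0.558 -0.0795 0.17 0; python3 - <<'E'
from station import get_image
import cv2,numpy as np
g=get_image("wrist"); np.savez("w1.npz",**g); cv2.imwrite("pics/w1.png",g["frame"][:,:,::-1])
from h import *
for X in [(.558,-.0795,.121),(.581,-.0795,.121),(.535,-.0795,.121)]: print(proj(g,X))
E
```

```text
t 1.4333 pos [ 0.5364 -0.0763  0.2307] F [-0.99  0.03 -0.14] T [-0.025  0.055 -0.015] gap 0.0856
delta [2.17 0.34 6.06] [-0.15  0.02  0.1 ]
[280.18061541 187.155006  ]
[280.31637965 160.94298548]
[280.05162603 212.05900358]
```

View pics/w1.png

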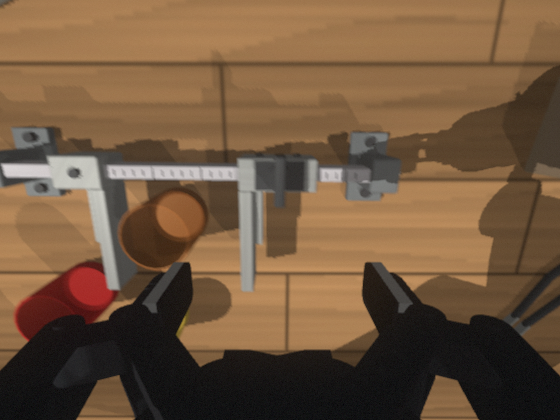

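The wrist view shows the wing top at about (280,152)–(280,207) and the beam centre at row ≈174. I check x by triangulating.

```bash
python3 - <<'E'
from h import *
a=np.load("top0.npz");w=np.load("w1.npz")
T=lambda u,v:((u+.5)/5+195-.5,(v+.5)/5+165-.5)
print(tri([a,w],[T(515,63),(280,152)]),tri([a,w],[T(515,137),(280,207)]))
print("beam w", at(w,170,172,.074),at(w,330,174,.074), "mov tip face",at(w,241,290,.08),"fix face",at(w,127,287,.08),at(w,110,190,.08),at(w,238,185,.08),at(w,280,152,.121),at(w,280,207,.121))
f=w["frame"].astype(int).sum(2)
print(f[140:216:2,280]); print(f[200,262:300]);print(f[172,262:300])
c=cv2.resize(w["frame"][130:230,220:330,::-1],None,fx=6,fy=6,interpolation=cv2.INTER_CUBIC);cv2.imwrite("pics/w1c.png",c)
E
```

```text
[ 0.58678381 -0.08007444  0.10042739] [ 0.53564881 -0.08051833  0.10638266]
beam w [0.56406381 0.03431438 0.074     ] [ 0.56239421 -0.13145454  0.074     ] mov tip face [ 0.42945519 -0.03547395  0.08      ] fix face [0.43285847 0.0950722  0.08      ] [0.54617663 0.09612586 0.08      ] [ 0.5517645  -0.03649057  0.08      ] [ 0.58857943 -0.07918968  0.121     ] [ 0.53976681 -0.07942967  0.121     ]
[323 326 258 178 176 180 175 146 154 205 238 238 238 238 233 235 230 225
 230 225 231 228 231 233 234 231 227 222 221 229 223 219 227 225 221 230
 228 235]
[384 354 347 325 265 238 236 234 237 231 237 234 232 239 227 240 230 229
 223 218 208 210 208 219 213 232 232 232 236 233 231 235 231 234 237 236
 228 237]
[209 206 209 204 211 212 204 203 210 206 209 208 221 223 244 246 246 241
 230 234 222 198 189 177 155 145 140 147 142 145 138 145 142 149 142 142
 148 146]
```

View pics/w1c.png

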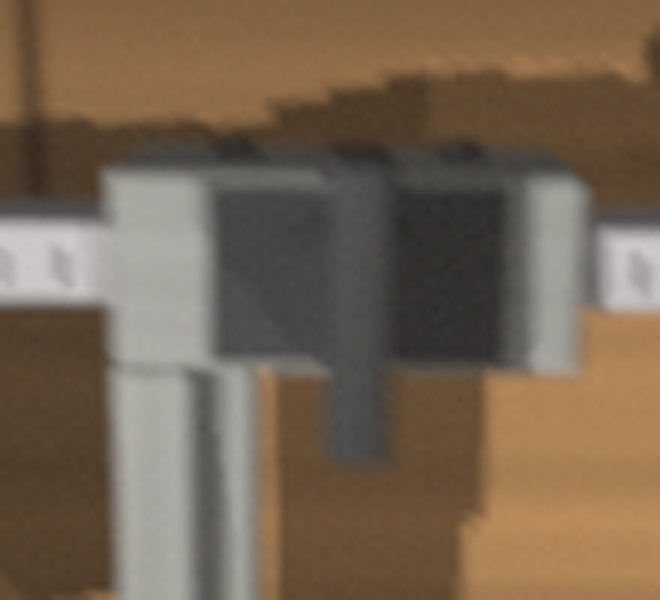

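The wing's top centre is at about (0.561,-0.0795): the views gave x 0.558–0.562, matching the beam line at 0.560–0.563. I descend over it with the fingers open along y, TCP just above the hub.

Call:
{"fn": "servo_tool", "kwargs": {"deltas": [[0.8,0.1,1,0,0,0,-1],[1.6,0.2,3.5,0,0,0,-1],[2.4,0.3,6,0,0,0,-1],[2.45,0.3,8.5,0,0,0,-1],[2.45,0.3,11,0,0,0,-1],[2.45,0.3,12.5,0,0,0,-1],[2.45,0.3,13.1,0,0,0,-1],[2.45,0.3,13.1,0,0,0,-1]]}}

```text
clock: 2.15
position: [0.5611, -0.077, 0.0978]
orientation: [1.0, 0.002, -0.001, -0.002]
wrist_force: [0.4, 0.9, 0.7]
finger_gap: 0.086
```

```bash
python3 d.py 0.561 -0.0795 0.099 0
```

```text
t 2.15 pos [ 0.5611 -0.077   0.0978] F [0.43 0.95 0.66] T [ 0.044  0.029 -0.009] gap 0.086
delta [-0.01  0.25 -0.12] [-0.27  0.17  0.18]
```

Call:
{"fn": "servo_tool", "kwargs": {"deltas": [[0,0.25,-0.1,0,0,0,-0.6],[0,0.25,-0.1,0,0,0,-0.2],[0,0.25,-0.1,0,0,0,0.2],[0,0.25,-0.1,0,0,0,0.6],[0,0.25,-0.1,0,0,0,1],[0,0.25,-0.1,0,0,0,1],[0,0.25,-0.1,0,0,0,1],[0,0.25,-0.1,0,0,0,1]], "squeeze": 20}}

```text
clock: 2.82
position: [0.5614, -0.0795, 0.0993]
orientation: [1.0, 0.002, -0.001, -0.002]
wrist_force: [-0.5, 0.6, 3.3]
finger_gap: 0.0097
```

Call:
{"fn": "servo_tool", "kwargs": {"deltas": [[0,0,0,0,0,0,1],[0,0,0,0,0,0,1],[0,0,0,0,0,0,1],[0,0,0,0,0,0,1],[0,0,0,0,0,0,1],[0,0,0,0,0,0,1],[0,0,0,0,0,0,1],[0,0,0,0,0,0,1]]}}

```text
clock: 3.48
position: [0.5614, -0.0795, 0.0993]
orientation: [1.0, 0.002, -0.001, -0.002]
wrist_force: [-0.2, 0.6, 1.5]
finger_gap: 0.0098
```

```bash
python3 d.py 0.561 -0.0795 0.099 0;python3 - <<'E'
from station import manip,get_image
import numpy as np
for i in range(4):
    get_image("top"); o=manip.get_obs(); print(o["clock"],o["position"].round(4),o["wrist_force"].round(2),o["ft_torque"].round(3))
E
```

```text
t 3.4833 pos [ 0.5614 -0.0795  0.0993] F [-0.18  0.64  1.5 ] T [-0.006  0.113 -0.137] gap 0.0098
delta [-0.04 -0.    0.03] [-0.25  0.12  0.17]
3.5333 [ 0.5614 -0.0795  0.0993] [-1.05  0.29  2.26] [-0.034  0.084 -0.109]
3.5833 [ 0.5613 -0.0795  0.0993] [-0.1   0.18  2.74] [-0.048  0.101 -0.064]
3.6333 [ 0.5614 -0.0795  0.0993] [-0.52  0.6   0.45] [-0.028  0.15  -0.1  ]
3.6833 [ 0.5613 -0.0795  0.0993] [-0.57  0.08  1.39] [-0.027  0.088 -0.121]
```

Gripped, gap 9.8 mm. I slide the jaw along.

Call:
{"fn": "servo_tool", "kwargs": {"deltas": [[0,-0.3,0,0,0,0,1],[0,-0.8,0,0,0,0,1],[0,-1.3,0,0,0,0,1],[0,-1.8,0,0,0,0,1],[0,-2.3,0,0,0,0,1],[0,-2.8,0,0,0,0,1],[0,-3.2,0,0,0,0,1],[0,-3.5,0,0,0,0,1]]}}

```text
clock: 4.35
position: [0.5616, -0.0438, 0.0994]
orientation: [1.0, 0.002, -0.001, -0.002]
wrist_force: [3.1, -2.9, -2.5]
finger_gap: 0.0097
```

Call:
{"fn": "servo_tool", "kwargs": {"deltas": [[0,-0.1,0,0,0,0,1],[0,-0.25,0,0,0,0,1],[0,-0.4,0,0,0,0,1],[0,-0.55,0,0,0,0,1],[0,-0.7,0,0,0,0,1],[0,-0.85,0,0,0,0,1],[0,-1,0,0,0,0,1],[0,-1.1,0,0,0,0,1]]}}

```text
clock: 5.02
position: [0.5617, -0.0327, 0.0995]
orientation: [1.0, 0.002, -0.0, -0.002]
wrist_force: [3.6, -2.5, -2.8]
finger_gap: 0.0096
```

```bash
cat > look.py <<'E'
import sys
from station import manip,get_image
import cv2,numpy as np
n=int(sys.argv[1]); L=[]
for i in range(n):
    g=get_image(sys.argv[2]); o=manip.get_obs(); L.append(np.r_[o["wrist_force"],o["ft_torque"],o["position"]])
L=np.array(L); print(o["clock"],"F",L[:,:3].mean(0).round(2),"sd",L[:,:3].std(0).round(2),"T",L[:,3:6].mean(0).round(3),"pos",L[-1,6:].round(4),o["orientation"].round(4),o["finger_gap"])
if len(sys.argv)>3: np.savez(sys.argv[3]+".npz",**g)
E
python3 look.py 6 wrist w2; python3 d.py .561 -.0345 .0993
python3 -c "
import numpy as np,cv2
g=np.load('w2.npz');cv2.imwrite('pics/w2.png',g['frame'][:,:,::-1])"
```

```text
5.3167 F [ 3.63 -1.09 -2.85] sd [0.21 0.43 0.6 ] T [-0.304 -0.698 -0.12 ] pos [ 0.5617 -0.0326  0.0995] [ 1.0e+00  1.7e-03 -5.0e-04 -2.4e-03] 0.009594005413333155
t 5.3167 pos [ 0.5617 -0.0326  0.0995] F [ 3.53 -1.5  -3.89] T [-0.162 -0.769 -0.174] gap 0.0096
delta [-0.07  0.19  0.01] [-0.28  0.06  0.19]
```

View pics/w2.png

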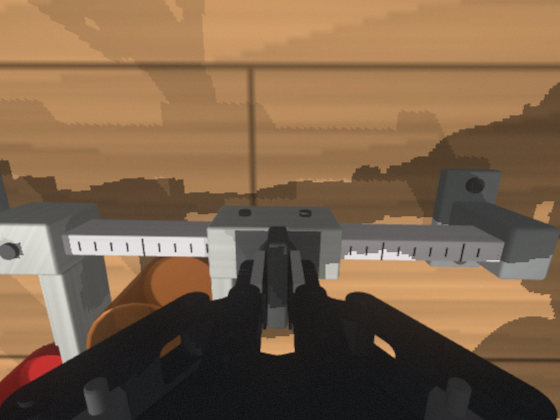

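The jaw (wrist px 210–340) has advanced 47 mm and is now about to touch the tumbler. I go on slowly and shift x slightly to relieve the side force.

Call:
{"fn": "servo_tool", "kwargs": {"deltas": [[0.02,-0.1,0,0,0,0,1],[0.04,-0.25,0,0,0,0,1],[0.06,-0.4,0,0,0,0,1],[0.08,-0.55,0,0,0,0,1],[0.08,-0.7,0,0,0,0,1],[0.08,-0.85,0,0,0,0,1],[0.08,-0.95,0,0,0,0,1],[0.08,-1.0,0,0,0,0,1]]}}

```text
clock: 5.98
position: [0.5621, -0.0224, 0.0994]
orientation: [1.0, 0.002, -0.001, -0.002]
wrist_force: [0.3, -4.0, -0.9]
finger_gap: 0.0096
```

```bash
python3 look.py 4 top t2; python3 -c "
import numpy as np,cv2
g=np.load('t2.npz');cv2.imwrite('pics/t2.png',cv2.resize(g['frame'][165:255,195:345,::-1],None,fx=5,fy=5,interpolation=cv2.INTER_CUBIC))"
```

```text
6.1833 F [-0.56 -3.2  -1.1 ] sd [0.57 0.38 0.46] T [-0.669  0.095 -0.038] pos [ 0.5621 -0.0224  0.0994] [ 1.      0.0017 -0.001  -0.0026] 0.009801955910107142
```

View pics/t2.png

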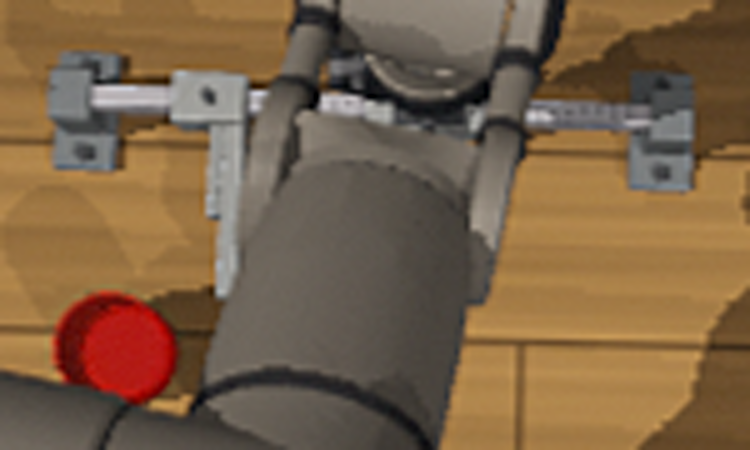

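The arm hides the glass from above, so I go by force and position. The y force is about -4 N while moving (drag plus glass). I use small steps from here.

Call:
{"fn": "servo_tool", "kwargs": {"deltas": [[0,-0.04,0,0,0,0,1],[0,-0.08,0,0,0,0,1],[0,-0.12,0,0,0,0,1],[0,-0.16,0,0,0,0,1],[0,-0.2,0,0,0,0,1],[0,-0.24,0,0,0,0,1],[0,-0.27,0,0,0,0,1],[0,-0.3,0,0,0,0,1]]}}

```text
clock: 6.85
position: [0.5621, -0.0194, 0.0994]
orientation: [1.0, 0.002, -0.001, -0.003]
wrist_force: [-0.1, -4.4, -1.1]
finger_gap: 0.0094
```

```bash
python3 look.py 4 wrist w3
```

```text
7.05 F [ 0.19 -3.57 -0.61] sd [0.34 0.38 0.24] T [-0.801 -0.009 -0.017] pos [ 0.5621 -0.0194  0.0994] [ 1.0e+00  1.7e-03 -9.0e-04 -2.7e-03] 0.009011678060876311
```

Call:
{"fn": "servo_tool", "kwargs": {"deltas": [[0,-0.02,0,0,0,0,1],[0,-0.04,0,0,0,0,1],[0,-0.06,0,0,0,0,1],[0,-0.08,0,0,0,0,1],[0,-0.1,0,0,0,0,1],[0,-0.12,0,0,0,0,1],[0,-0.14,0,0,0,0,1],[0,-0.15,0,0,0,0,1]]}}

```text
clock: 7.72
position: [0.5621, -0.0178, 0.0994]
orientation: [1.0, 0.002, -0.001, -0.003]
wrist_force: [-0.5, -4.6, -0.9]
finger_gap: 0.0096
```

```bash
python3 look.py 4 wrist w3; python3 -c "
import numpy as np,cv2
g=np.load('w3.npz');cv2.imwrite('pics/w3.png',cv2.resize(g['frame'][180:380,0:300,::-1],None,fx=2.6,fy=2.6,interpolation=cv2.INTER_CUBIC))"
```

```text
7.9167 F [-0.37 -4.14 -1.08] sd [0.54 0.26 0.27] T [-0.817 -0.041 -0.032] pos [ 0.5621 -0.0178  0.0994] [ 1.      0.0017 -0.001  -0.0027] 0.009831326441370582
```

View pics/w3.png

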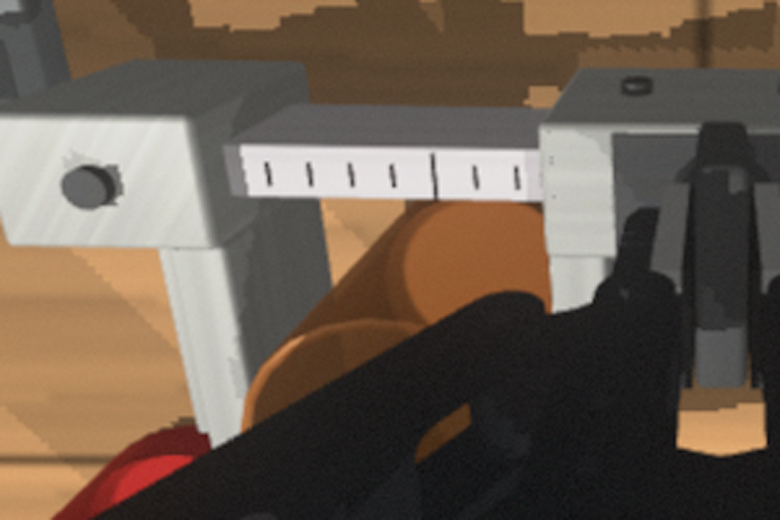

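The view shows the tumbler close to the fixed jaw at crop (245,400). The force has not yet risen markedly, so I continue in 1.5 mm steps.

Call:
{"fn": "servo_tool", "kwargs": {"deltas": [[0,-0.02,0,0,0,0,1],[0,-0.04,0,0,0,0,1],[0,-0.06,0,0,0,0,1],[0,-0.08,0,0,0,0,1],[0,-0.1,0,0,0,0,1],[0,-0.12,0,0,0,0,1],[0,-0.14,0,0,0,0,1],[0,-0.15,0,0,0,0,1]]}}

```text
clock: 8.58
position: [0.5621, -0.0163, 0.0994]
orientation: [1.0, 0.002, -0.001, -0.003]
wrist_force: [1.1, -4.0, -1.8]
finger_gap: 0.0094
```

```bash
python3 look.py 6 wrist w4
```

```text
8.8833 F [ 0.62 -4.21 -1.41] sd [0.35 0.33 0.33] T [-0.788 -0.079 -0.059] pos [ 0.5621 -0.0163  0.0994] [ 1.0e+00  1.7e-03 -9.0e-04 -2.7e-03] 0.009456532344658004
```

Call:
{"fn": "servo_tool", "kwargs": {"deltas": [[0,-0.02,0,0,0,0,1],[0,-0.04,0,0,0,0,1],[0,-0.06,0,0,0,0,1],[0,-0.08,0,0,0,0,1],[0,-0.1,0,0,0,0,1],[0,-0.12,0,0,0,0,1],[0,-0.12,0,0,0,0,1],[0,-0.12,0,0,0,0,1]]}}

```text
clock: 9.55
position: [0.5621, -0.015, 0.0994]
orientation: [1.0, 0.002, -0.001, -0.003]
wrist_force: [0.7, -3.1, -1.2]
finger_gap: 0.0095
```

```bash
python3 look.py 6 wrist w4
```

```text
9.85 F [ 0.62 -3.99 -1.47] sd [0.38 0.32 0.47] T [-0.76  -0.121 -0.058] pos [ 0.5621 -0.015   0.0994] [ 1.0e+00  1.7e-03 -9.0e-04 -2.8e-03] 0.00940284385178979
```

Call:
{"fn": "servo_tool", "kwargs": {"deltas": [[0,-0.02,0,0,0,0,1],[0,-0.04,0,0,0,0,1],[0,-0.06,0,0,0,0,1],[0,-0.08,0,0,0,0,1],[0,-0.1,0,0,0,0,1],[0,-0.1,0,0,0,0,1],[0,-0.1,0,0,0,0,1],[0,-0.1,0,0,0,0,1]]}}

```text
clock: 10.52
position: [0.5622, -0.0143, 0.0994]
orientation: [1.0, 0.002, -0.001, -0.003]
wrist_force: [0.0, -5.0, -1.6]
finger_gap: 0.0096
```

```bash
python3 look.py 6 wrist w4; python3 -c "
from h import *
g=np.load('w4.npz');cv2.imwrite('pics/w4.png',cv2.resize(g['frame'][180:380,0:300,::-1],None,fx=2.6,fy=2.6,interpolation=cv2.INTER_CUBIC))"
```

```text
10.8167 F [ 0.74 -4.92 -2.02] sd [0.48 0.3  0.51] T [-1.04  -0.092  0.031] pos [ 0.5622 -0.0143  0.0994] [ 1.0e+00  1.8e-03 -9.0e-04 -2.5e-03] 0.009598829059513278
```

The force rose by about 0.9 N and the arm stopped short, so the nip is probably beginning. I go a little further.

Call:
{"fn": "servo_tool", "kwargs": {"deltas": [[0,-0.02,0,0,0,0,1],[0,-0.04,0,0,0,0,1],[0,-0.06,0,0,0,0,1],[0,-0.08,0,0,0,0,1],[0,-0.08,0,0,0,0,1],[0,-0.08,0,0,0,0,1],[0,-0.08,0,0,0,0,1],[0,-0.08,0,0,0,0,1]]}}

```text
clock: 11.48
position: [0.5622, -0.0141, 0.0994]
orientation: [1.0, 0.002, -0.001, -0.002]
wrist_force: [0.5, -6.2, -0.7]
finger_gap: 0.0095
```

```bash
python3 look.py 6 wrist w5; python3 -c "
from h import *
g=np.load('w5.npz');cv2.imwrite('pics/w5.png',cv2.resize(g['frame'][180:380,0:300,::-1],None,fx=2.6,fy=2.6,interpolation=cv2.INTER_CUBIC))"
```

```text
11.7833 F [ 0.53 -6.99 -1.3 ] sd [0.26 0.43 0.69] T [-1.252 -0.083  0.082] pos [ 0.5622 -0.0141  0.0994] [ 1.0e+00  1.9e-03 -9.0e-04 -2.0e-03] 0.009496368696459971
```

View pics/w5.png

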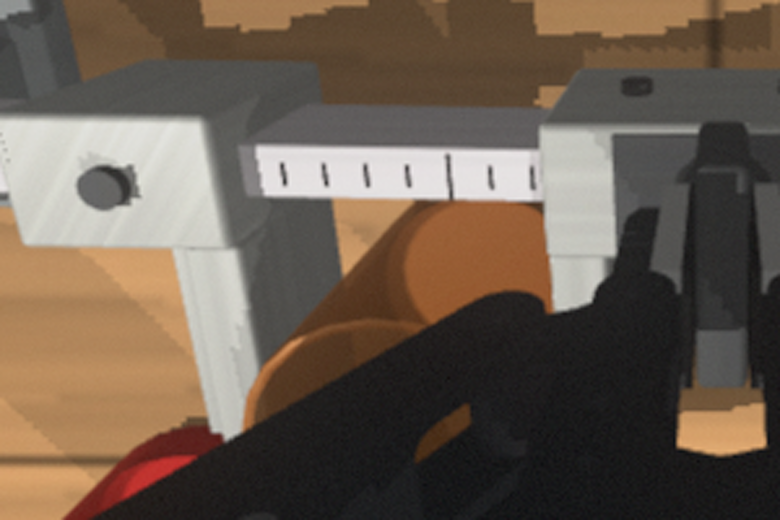

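Nipped: the force is now about -7 N, so roughly 4.5 N on the glass beyond the drag, which means ≈0.02 rad of rack. I hold that bias and turn the wing clockwise (+tool z) in steps, watching the side force.

Call:
{"fn": "servo_tool", "kwargs": {"deltas": [[0,-0.06,0,0,0,0,1],[0,-0.06,0,0,0,2,1],[0,-0.06,0,0,0,5,1],[0,-0.06,0,0,0,8,1],[0,-0.06,0,0,0,11,1],[0,-0.06,0,0,0,14,1],[0,-0.06,0,0,0,17,1],[0,-0.06,0,0,0,18,1]]}}

```text
clock: 12.45
position: [0.5622, -0.0143, 0.0995]
orientation: [0.988, -0.156, -0.001, -0.001]
wrist_force: [-0.1, -6.8, -1.1]
finger_gap: 0.0092
```

```bash
python3 look.py 4 wrist w6;  python3 d.py .5622 -.0135 .0994 -36
```

```text
12.65 F [ 0.32 -7.09 -1.61] sd [0.41 0.18 0.57] T [-1.297 -0.072  0.044] pos [ 0.5622 -0.0141  0.0994] [ 0.988  -0.1545 -0.0012 -0.0014] 0.009276362026325358
t 12.65 pos [ 0.5622 -0.0141  0.0994] F [ 0.19 -7.13 -0.89] T [-1.307 -0.035  0.065] gap 0.0093
delta [-0.01 -0.06  0.  ] [-0.11  0.18 18.22]
```

Call:
{"fn": "servo_tool", "kwargs": {"deltas": [[-0.02,-0.06,0,0,0,2,1],[-0.02,-0.06,0,0,0,4,1],[-0.02,-0.06,0,0,0,7,1],[-0.02,-0.06,0,0,0,10,1],[-0.02,-0.06,0,0,0,13,1],[-0.02,-0.06,0,0,0,16,1],[-0.02,-0.06,0,0,0,18,1],[-0.02,-0.06,0,0,0,18,1]]}}

```text
clock: 13.32
position: [0.5621, -0.0143, 0.0994]
orientation: [0.951, -0.308, -0.001, -0.001]
wrist_force: [0.1, -7.3, -1.6]
finger_gap: 0.0096
```

```bash
python3 look.py 4 wrist w6;  python3 d.py .5622 -.0135 .0994 -54
```

```text
13.5167 F [-0.07 -7.16 -1.46] sd [0.32 0.39 0.54] T [-1.285 -0.039 -0.043] pos [ 0.5621 -0.0142  0.0994] [ 9.516e-01 -3.072e-01 -1.300e-03 -7.000e-04] 0.009562215864596437
t 13.5167 pos [ 0.5621 -0.0142  0.0994] F [ 0.05 -7.69 -1.18] T [-1.279 -0.076 -0.072] gap 0.0096
delta [-0.03 -0.06  0.  ] [-0.    0.17 18.22]
```

Call:
{"fn": "servo_tool", "kwargs": {"deltas": [[-0.04,-0.05,0,0,0,2,1],[-0.04,-0.05,0,0,0,4,1],[-0.04,-0.05,0,0,0,7,1],[-0.04,-0.05,0,0,0,10,1],[-0.04,-0.05,0,0,0,13,1],[-0.04,-0.05,0,0,0,16,1],[-0.04,-0.05,0,0,0,18,1],[-0.04,-0.05,0,0,0,18,1]]}}

```text
clock: 14.18
position: [0.562, -0.0143, 0.0994]
orientation: [0.891, -0.453, -0.001, 0.0]
wrist_force: [0.1, -6.9, -2.2]
finger_gap: 0.0097
```

```bash
python3 look.py 4 wrist w6;  python3 d.py .5621 -.0142 .0994 -76
```

```text
14.3833 F [ 0.31 -7.54 -0.66] sd [0.22 0.27 0.5 ] T [-1.375 -0.012 -0.067] pos [ 0.562  -0.0143  0.0994] [ 8.918e-01 -4.524e-01 -1.200e-03  1.000e-04] 0.009566846877200785
t 14.3833 pos [ 0.562  -0.0143  0.0994] F [ 0.53 -7.44 -0.88] T [-1.4    0.008 -0.098] gap 0.0096
delta [-0.   -0.02  0.  ] [ 0.09  0.11 22.21]
```

The brake has engaged (~0.94 rad). I turn to the stop.

Call:
{"fn": "servo_tool", "kwargs": {"deltas": [[-0.03,-0.03,0,0,0,3,1],[-0.02,-0.02,0,0,0,6,1],[-0.02,-0.02,0,0,0,9,1],[-0.01,-0.01,0,0,0,12,1],[0,0,0,0,0,15,1],[0,0,0,0,0,18,1],[0,0,0,0,0,21,1],[0,0,0,0,0,22,1]]}}

```text
clock: 15.05
position: [0.5618, -0.0146, 0.0994]
orientation: [0.789, -0.615, -0.001, 0.001]
wrist_force: [0.8, -5.0, -1.0]
finger_gap: 0.0095
```

```bash
python3 look.py 4 wrist w6;  python3 d.py .562 -.0142 .0994 -76
```

```text
15.25 F [-0.62 -5.57 -0.63] sd [0.52 0.16 0.35] T [-0.939 -0.032  0.553] pos [ 0.5618 -0.0146  0.0994] [ 7.895e-01 -6.137e-01 -1.200e-03  7.000e-04] 0.009504572975472933
t 15.25 pos [ 0.5618 -0.0146  0.0994] F [-0.28 -5.66 -0.65] T [-0.938  0.01   0.517] gap 0.0095
delta [-0.03 -0.03  0.  ] [0.15 0.05 0.28]
```

At the stop (moment 0.55 N m, yaw −75.7°). I ease off the turn, open the fingers, then rise.

Call:
{"fn": "servo_tool", "kwargs": {"deltas": [[0,0,0,0,0,-1,1],[0,0,0,0,0,-1,0.8],[0,0,0,0,0,-1,0.6],[0,0,0,0,0,-1,0.4],[0,0,0,0,0,-1,0.3],[0,0,0,0,0,-1,0.3],[0,0,0,0,0,-1,0.3],[0,0,0,0,0,-1,0.3]]}}

```text
clock: 15.92
position: [0.5618, -0.0143, 0.0995]
orientation: [0.795, -0.607, -0.001, 0.001]
wrist_force: [-0.3, 0.5, 0.4]
finger_gap: 0.0297
```

Call:
{"fn": "servo_tool", "kwargs": {"deltas": [[0,0,-0.5,0,0,0,0.3],[0,0,-1.5,0,0,0,0.3],[0,0,-3.5,0,0,0,0.3],[0,0,-6,0,0,0,0.3],[0,0,-8.5,0,0,0,0.3],[0,0,-11,0,0,0,0.3],[0,0,-13,0,0,0,0.3],[0,0,-14,0,0,0,0.3]]}}

```text
clock: 16.58
position: [0.5632, -0.0146, 0.2435]
orientation: [0.795, -0.607, 0.001, -0.001]
wrist_force: [0.7, -0.3, -0.8]
finger_gap: 0.0296
```

```bash
python3 look.py 2 wrist w7; python3 d.py .38 -.3 .24 -76; python3 -c "
from h import *
g=np.load('w7.npz');cv2.imwrite('pics/w7.png',g['frame'][:,:,::-1])"
```

```text
16.6833 F [0.64 0.05 1.04] sd [0.37 0.11 0.99] T [-0.015  0.03  -0.006] pos [ 0.563  -0.0145  0.2419] [ 7.948e-01 -6.068e-01  8.000e-04 -5.000e-04] 0.029760603216116
t 16.6833 pos [ 0.563  -0.0145  0.2419] F [0.26 0.16 0.05] T [0.047 0.074 0.001] gap 0.0298
delta [22.71 25.18  0.16] [-0.1  -0.04  1.28]
```

Clear of the wing. I move the arm aside so the top camera can check.

Call:
{"fn": "servo_tool", "kwargs": {"deltas": [[1.5,1.6,0,0,0,0,0.3],[4,4.4,0,0,0,0,0.3],[6.5,7.2,0,0,0,0,0.3],[9,10,0,0,0,0,0.3],[11.5,12.8,0,0,0,0,0.3],[14,15.6,0,0,0,0,0.3],[16.5,18.4,0,0,0,0,0.3],[18,20,0,0,0,0,0.3]]}}

```text
clock: 17.35
position: [0.4149, -0.2429, 0.2402]
orientation: [0.794, -0.608, -0.001, -0.0]
wrist_force: [0.2, -0.6, -0.5]
finger_gap: 0.0303
```

```bash
python3 look.py 1 top t9; python3 look.py 1 scene s9; python3 -c "
from h import *
a=np.load('t9.npz')['frame'][165:255,195:345,::-1];b=np.load('s9.npz')['frame'][150:285,230:390,::-1]
a=cv2.resize(a,(600,360),interpolation=cv2.INTER_CUBIC);b=cv2.resize(b,(284,240),interpolation=cv2.INTER_CUBIC)
c=np.zeros((600,600,3),np.uint8);c[:360]=a;c[360:,:284]=b;cv2.imwrite('pics/t9.png',c)"
```

```text
17.4 F [ 0.48 -2.42  0.16] sd [0. 0. 0.] T [-0.015  0.042 -0.003] pos [ 0.4141 -0.245   0.2402] [ 7.938e-01 -6.082e-01 -5.000e-04  7.000e-04] 0.029596671984347633
17.45 F [0.89 0.16 0.24] sd [0. 0. 0.] T [ 0.041  0.002 -0.   ] pos [ 0.4154 -0.2431  0.2403] [ 7.935e-01 -6.086e-01 -4.000e-04 -1.000e-04] 0.02982241401984254
```

View pics/t9.png

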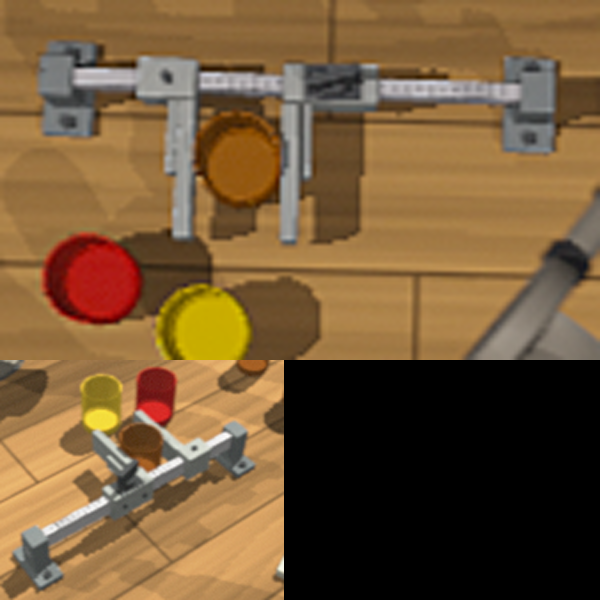

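The top view shows the tumbler upright and touching both faces (px 195 and 283), the jaw square and the wing almost along the beam. I hand in.

```bash
python3 -c "
from station import order
print(order.close_job())"
```

```text
the job is handed in; nothing more can be done
None
```

The caliper is locked on the amber tumbler and the job is handed in at about 17.5 s of the 51 s allowed; no verdict is reported.

**What I did:** I gripped the clamp wing and slid the moving jaw in, pushing the tumbler up against the fixed jaw. I stopped when the push reached about 7 N, which I estimate is 4–5 N on the glass and 0.02 rad of rack. I then turned the wing clockwise to its stop, felt as a 0.55 N m moment at about 75°, let go and moved the arm clear.

**Last checks:**
- **Tumbler:** in the top picture it stands upright, touching both jaw faces, close to their middle.
- **Jaw and wing:** the jaw looks square and the wing lies almost along the beam.
- **Arm:** the wrist force was back to roughly zero, apart from one noisy reading of −2.4 N just after the arm stopped.
- **Other things:** the picture I checked showed the red and yellow look-alikes where they were. I did not re-check the other tumblers, the firebrick or the jacks, but the arm kept well above the bench throughout.

**Not confirmed or slightly off:**
- The nip force after release and the exact rack could not be measured directly.
- The wing's position across the beam differed by about 4 mm between camera views. The mid value worked, with only about 3.6 N of side force at one point, which I relieved.
- The nip came about 2 mm later in the travel than the pictures had suggested.

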